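# Dock the drive sled and lock it with the push-push button

### The job

Take the drive sled out of its rack, stand it in the slot of the dock so that it sits fully home, and then lock it in with the dock's push-push button. The lock may be in or out when you start and the button looks the same either way, so feel for it: an engaged lock blocks the slot and must be clicked free first. Be gentle with the sled and the dock, let go of everything at the end with the lock engaged, and leave the other things on the bench where they are.

Things in the scene. Friction and masses are not known exactly. Their poses are not given: they have to be found in the camera images.
- sled_center (a point): Centre of the drive sled, a bare aluminium drive carrier 70 x 9.5 x 100 mm (x width, y thickness, z up), standing upright in the rack: bottom edge 50 mm below this point, top edge 50 mm above. About 100 to 170 g. It may be put in either way round.
- sled: The same sled, origin at the middle of its bottom edge. On its centre line a window 22 mm wide goes through it from 13 to 28 mm above the bottom edge.
- rack: The rack: white block, 100 mm (x) by 130 mm (y), 36 mm high, fixed, origin at the centre of its underside. Its one slot, 28 mm deep, floor 8 mm above the bench, holds the sled's bottom with 2 mm of play each side; the sled's upper 72 mm stand out.
- slot_mouth (a point): Centre of the slot's mouth in the dock's top face, 62 mm above the bench, z up. The slot is 73 mm long along x, 12.5 mm wide along y and 50 mm deep, with a 2.5 mm lead-in chamfer. With the sled fully home its bottom edge rests on the slot's floor and 50 mm stand out.
- dock: The dock: grey box 110 mm (x) by 180 mm (y), 62 mm high, fixed; origin at the centre of its underside. Slot 45 mm to its -y, button 45 mm to its +y. With the lock engaged, a hidden bolt sticks 5 mm out of the slot's +y wall, its top 23 mm above the slot's floor: it stops a sled there, or goes through the window of a sled that is fully home.
- button_rest (a point): Centre of the top of the button's black cap when not pressed, 100 mm above the bench; a fixed point, it does not follow the cap. The cap is 27 mm across and stands 17 mm proud of a metal collar 42 mm across. A weak spring (0.5 to 1.2 N) always lifts the cap back to this height, lock engaged or not.
- plunger_free (a point): A fixed point on the button's axis, 2 mm below button_rest: how far the top of the cap can be pushed down before it meets the hidden plunger when the lock is free. The plunger then resists with 4 to 5 N.
- plunger_locked (a point): A fixed point on the button's axis, 8 mm below button_rest: about where the top of the cap meets the hidden plunger when the lock is engaged (8 mm, at the very start of a job sometimes up to 10 mm). The plunger then resists with 5 to 6 N.
- button_bottom (a point): A fixed point on the button's axis, 14 mm below button_rest: where the top of the cap stops hard (7 to 8 N just before). Pressing it down to here and letting it come all the way up changes the lock's state, every time; pressing it less than 12 mm changes nothing. More than 25 N damages it.
- tub: Bystander: a loose white plastic bowl 84 mm across, 35 mm high, for screws; origin at the centre of its underside.
- screwdriver: Bystander: a loose screwdriver 160 mm long, lying along its x.
- bare_drive: Bystander: a loose bare drive 100 x 70 x 12 mm, lying flat; origin at the centre of its underside.
- roll: Bystander: a loose paper roll 100 mm across, 85 mm high, standing; origin at the centre of its underside.

How it is judged:
By the outcome, as a careful person would: the job done as asked, in the order asked, and still so for the second after the job is handed in, with the robot touching nothing.
It also fails if it takes over 72 s, if anything falls off the work surface, if the arm or the gripper's body presses on something with over 40 N, if the wrist force passes 120 N, or if a joint passes its speed limit or range.

### The arm

A 6-joint arm with a two-finger parallel gripper is mounted at the origin on the work surface. World frame = base frame: x ahead of the robot, y to its left, z up, the work surface at z = 0. Lengths are in m, angles in degrees, forces in N, time in s.
With the tool pointing down it reaches from about 0.375 to 0.75 m from the base axis. Payload 9 kg.
Tool frame: the origin (TCP) lies where the fingers leave the gripper's body, on its centre line; the fingertips stand 73 mm ahead of it and the grasp point (between the pads) lies 54 mm ahead of it (robot.tip_reach is the distance from the TCP to the fingertips, in m); z points along the fingers, y is the line along which they close (so a half turn about z gives the same grasp; the last joint's range is limited). The gripper opens to 85 mm and grips with 20 to 120 N. Pads are 22 mm wide; open, the fingers measure 114 mm over their backs; the gripper's body (76 mm by 85 mm) begins 54 mm behind the grasp point. The pads swing forward as they close: fully open they stand 13 mm farther back than shut.
Start: joints at [54.104, 5.964, 5.575, 89.605, 0, 77.527], TCP at [0.239, 0.551, 0.304] pointing down, gripper open.
Joint ranges: [-171.21, 171.21], [-48.23, 106.86], [-62.78, 66.21], [-105.2, 120.99], [-86.42, 89.51], [-180, 180]. Speed limits (degrees/s): [127.2, 127.2, 147.25, 180, 180, 180].

### API

Orientations are given as [roll, pitch, yaw] about the fixed x, y, z axes, in that order (R = Rz(yaw) Ry(pitch) Rx(roll)).
In Python, from plant import robot gives the robot as it stands. Calls block until the motion is done:
- robot.move_pose(position, orientation): joint-space move of the TCP to a pose.
- robot.line_to(position, vel=0.15, rotation=None, guard=None): straight line of the TCP; rotation=None keeps the orientation; vel is the mean speed in m/s. With guard (N) it stops when the force on the tool has changed by that much, and returns True; else False.
- robot.goto_joints(angles): joint-space move.
- robot.set_gripper(opening): finger opening in m; the grip force is fixed at half the most; returns when the fingers have stopped.
- robot.pause(seconds).
- robot.ik(position, orientation): joint angles nearest the present ones, or None.
- robot.observe(): the state.
- robot.grab_frame(name): name is "side" or "top" or "wrist"; returns the picture (420x560x3 uint8, blue, green, red); there is no depth.
- robot.get_calibration(name): a dict with "vertical_fov" (degrees; the focal length in pixels is half the picture's height over the tangent of half this angle, whatever the lens; pixels are square), "cx", "cy" (the principal point, pixels), "rvec" (rotation vector, rad) and "tvec" (3), from world to camera coordinates, as OpenCV has them. Camera axes: x right, y down, z forward; pixel columns grow to the right and rows downward; lengths in m; the calibration is good to about 2 mm. The wrist camera is an equidistant fisheye: a pixel r from the principal point sees the ray r / f radians off the axis. A picture is of the moment at which its call begins: read the wrist's pose just before it. get_calibration takes no time and is no camera call; for the wrist camera it gives the pose at the moment of the call.
A pose or a line that the arm cannot do raises robot.IKError and nothing moves.
- robot.job_done(): hands the job in; it is judged then, once.
The state is a dict: "time": time; "q": joint angles; "qvel": joint speeds; "joint_torque": joint torques, N m; "tool_pos": TCP position; "tcp_rot": TCP orientation; "ft_force": force on the tool from outside, world axes, zero at the start; "torque": the same for the moment, N m; "gripper_width": finger opening in m; "gripper_force": force on a finger pad.
Only numpy, scipy, OpenCV 4.12 (cv2) and the standard library are available. Lean on these libraries where they do the work, as an engineer would, in place of code of your own. Each camera call takes 0.05 s, during which the arm holds its last target. There are 200 camera calls.

## Working session

There is one attempt and no reset: what is moved stays moved. The work goes in short steps, each a Python script; the robot and the scene stay as the last script left them, time stands still between calls to the robot, and variables do not carry over. Pictures are saved under pics/ and viewed, at most 10 in all, crops included, and the job is handed in when it is done.

```bash
ls; mkdir -p pics; python3 - <<'E'
from plant import robot
import cv2,numpy as np
for n in("top","side"):
    cv2.imwrite(f"pics/{n}0.png",robot.grab_frame(n)); print(n,robot.get_calibration(n))
o=robot.observe();print(o)
E
```

```text
pics
top {'vertical_fov': 55.80319001950022, 'cx': 272.1745908870646, 'cy': 209.3485667389773, 'rvec': array([ 2.20023227, -2.14158913,  0.08291352]), 'tvec': array([-0.0009479 ,  0.59463005,  0.83513174])}
side {'vertical_fov': 45.10454992567701, 'cx': 283.5772453582508, 'cy': 208.86686962791674, 'rvec': array([ 2.45236936, -0.11833089,  0.03506867]), 'tvec': array([-0.60434798,  0.10970967,  1.15897455])}
{'time': 0.1, 'q': array([ 5.41028288e+01,  5.99541809e+00,  5.53232443e+00,  8.96050939e+01,
       -3.53837175e-04,  7.75277121e+01]), 'qvel': array([ 0.07638321,  0.07517141,  0.22896683, -0.05449103, -0.01328563,
        0.10021155]), 'joint_torque': array([ 7.95838743e-03, -5.58207178e+01,  5.04722285e+01,  1.28446877e-02,
       -1.81860983e-04, -5.68135874e-05]), 'tool_pos': array([0.23838349, 0.55038072, 0.30320555]), 'tcp_rot': array([-1.79933345e+02, -1.43808103e-02,  1.56575109e+02]), 'ft_force': array([-0.51613515,  0.29460599,  0.27961023]), 'torque': array([ 0.01569563,  0.03449746, -0.01911278]), 'gripper_force': 0.0, 'gripper_width': 0.08493660583212317}
```

View pics/top0.png

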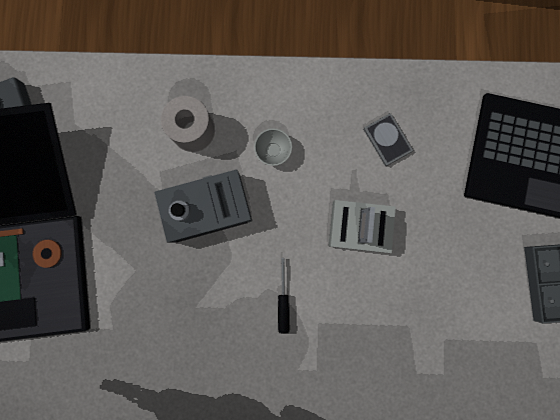

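View pics/side0.png

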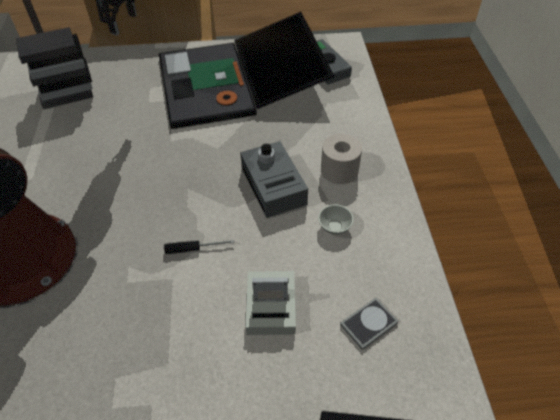

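The top view shows the dock at (203,206), with its button at (178,210) and slot at (221,199). The rack is at (363,226). The side view shows the dock at (272,178) and the rack at (271,302). I'll zoom in on both.

```bash
cat > h.py <<'E'
import cv2,numpy as np
from plant import robot
def cam(n):
    c=robot.get_calibration(n);R=cv2.Rodrigues(np.array(c["rvec"]))[0];t=np.array(c["tvec"]).ravel()
    return dict(f=210/np.tan(np.radians(c["vertical_fov"]/2)),cx=c["cx"],cy=c["cy"],R=R,t=t,fish=n=="wrist")
def ray(c,p):
    u=(np.array(p,float)-[c["cx"],c["cy"]])/c["f"]
    if c["fish"]:
        r=np.linalg.norm(u)+1e-12; d=np.array([*(u/r*np.sin(r)),np.cos(r)])
    else: d=np.array([*u,1.])
    return -c["R"].T@c["t"], c["R"].T@d
def onz(c,p,z):
    o,d=ray(c,p); return o+d*(z-o[2])/d[2]
def proj(c,P):
    v=c["R"]@np.array(P,float)+c["t"]
    if c["fish"]:
        r=np.linalg.norm(v[:2])+1e-12; u=v[:2]/r*np.arctan2(r,v[2])
    else: u=v[:2]/v[2]
    return u*c["f"]+[c["cx"],c["cy"]]
E
python3 - <<'E'
from h import *
c=cam("top");print(-c["R"].T@c["t"]); s=cam("side");print(-s["R"].T@s["t"])
for p in[(155,188),(239,170),(251,212),(168,242)]:print(onz(c,p,.062)[:2])
for p in[(334,200),(405,205),(393,254),(330,248)]:print(onz(c,p,.036)[:2])
print("btn",onz(c,(178,208),.1))
a=cv2.imread("pics/top0.png");b=cv2.imread("pics/side0.png")
g=lambda i,x,y,w,h:cv2.resize(i[y:y+h,x:x+w],(400,300),interpolation=cv2.INTER_CUBIC)
o=np.vstack([np.hstack([g(a,145,160,120,90),g(a,315,185,100,75)]),np.hstack([g(b,225,135,100,75),g(b,225,260,100,75)])])
cv2.imwrite("pics/z1.png",np.clip(o*1.5,0,255).astype("uint8"))
E
```

```text
[0.51913308 0.00430355 0.88403232]
[ 0.54530683 -0.70454229  0.96268133]
[0.62969106 0.26155227]
[0.67240017 0.08661866]
[0.58458387 0.05855467]
[0.51768843 0.22851904]
[ 0.61724765 -0.117202  ]
[ 0.61047197 -0.269104  ]
[ 0.50542337 -0.24357943]
[ 0.51440527 -0.11013341]
btn [0.5856701  0.20161603 0.1       ]
```

View pics/z1.png

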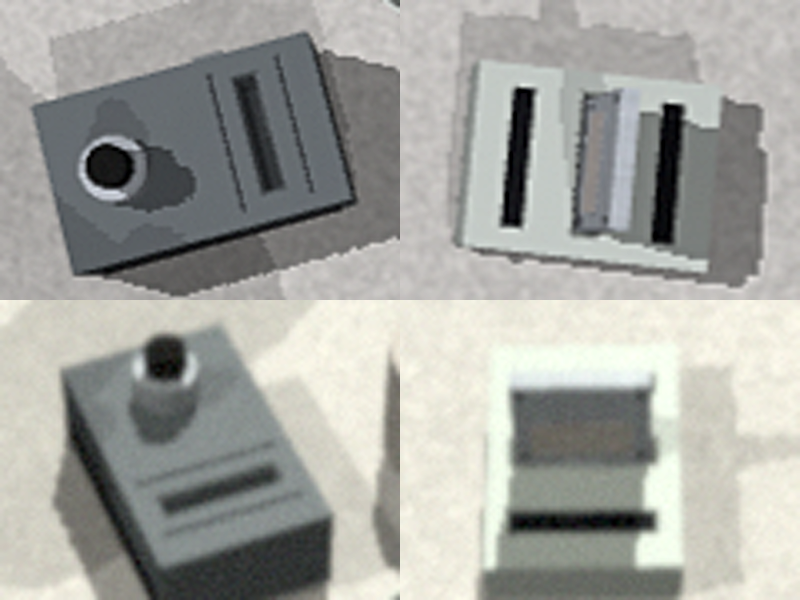

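The dock's slot lies on its right and its button on its left. The sled's bright top edge is at about (372,225) in the top view. The rack's black stripes are only decoration. Next I'll measure with the wrist camera above the dock and the rack.

```bash
python3 - <<'E'
from h import *
import pickle
K={}
for n,p,yaw in(("rack",[.56,-.185,.33],177.5),("dock",[.595,.155,.33],194)):
    robot.move_pose(p,[180,0,yaw]); robot.pause(.2)
    K[n]=cam("wrist"); im=robot.grab_frame("wrist"); cv2.imwrite(f"pics/w_{n}.png",im)
    o=robot.observe();print(n,o["time"],o["tool_pos"],o["tcp_rot"],o["ft_force"],-K[n]["R"].T@K[n]["t"])
    if n=="rack":
        for P in([.56,-.185,.036],[.56,-.185,.108]):print(proj(K[n],P))
    else: print(proj(K[n],[.5857,.2016,.1]))
pickle.dump(K,open("K.pkl","wb"))
a,b=[cv2.imread(f"pics/w_{n}.png") for n in("rack","dock")]
cv2.imwrite("pics/w2.png",np.clip(1.4*np.vstack([a,b])[:, :],0,255).astype("uint8")[::1])
E
```

```text
rack 3.175 [ 0.56008894 -0.18465952  0.32999307] [ 1.79998900e+02 -1.41096906e-03  1.77528139e+02] [ 0.52563918 -0.12399636 -0.27874156] [ 0.49098577 -0.18164908  0.40029553]
[283.64319662 181.08619944]
[283.56059345 195.61743401]
dock 4.7167 [0.5952273  0.15404788 0.33000591] [-1.79995801e+02  2.47035270e-04 -1.66085824e+02] [-0.31382125 -0.58590855  0.33757048] [0.52809121 0.1371335  0.40027422]
[335.01326623 196.27386946]
```

View pics/w_rack.png

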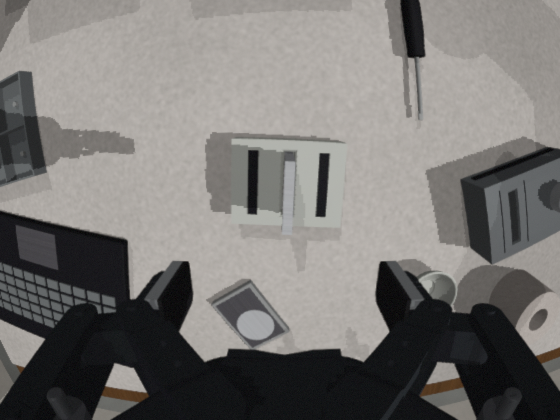

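View pics/w_dock.png

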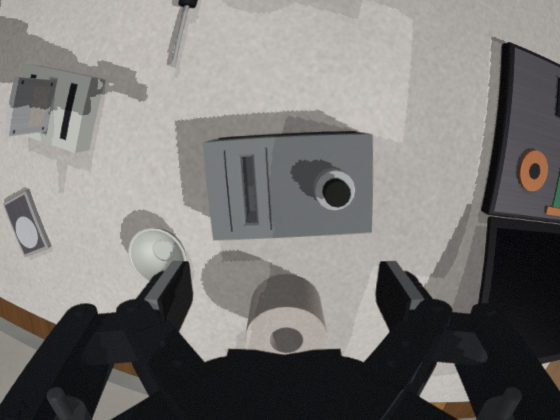

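The wrist views show the sled strip at cols 282–297, rows 150–235. The slot is around (249,190) and the cap at (337,192). I'll zoom both for exact edges.

```bash
python3 - <<'E'
from h import *
import pickle
K=pickle.load(open("K.pkl","rb"))
a=cv2.imread("pics/w_rack.png");b=cv2.imread("pics/w_dock.png")
g=lambda i,x,y:np.clip(1.4*cv2.resize(i[y:y+120,x:x+80],(400,600),interpolation=cv2.INTER_CUBIC),0,255).astype("uint8")
cv2.imwrite("pics/z2.png",np.hstack([g(a,248,130),g(b,210,130)]))
print(K["dock"]["f"])
A=a.max(2).astype(int)
for r in(170,190,205,220):print(r,A[r,272:306])
B=b.max(2).astype(int)
for r in(170,190,210):print(r,B[r,236:264])
for c in (247,250):print(c,B[148:232,c])
m=(B<45).astype("uint8");n,l,s,ce=cv2.connectedComponentsWithStats(m)
for i in range(1,n):
    if s[i,4]>150 and 200<ce[i][0]<380 and 130<ce[i][1]<240:
        r=cv2.minAreaRect(np.argwhere(l==i)[:,::-1].astype(np.float32));print(s[i],ce[i],r)
E
```

```text
325.19226210127806
170 [124 126 125 125 125 125 125 123 117 112 104 100 136 165 172 172 172 173
 172 172 173 172 167 129 143 171 179 178 179 179 179 180 179 179]
190 [125 124 125 125 123 125 124 116 109 106 101 128 161 171 172 171 171 171
 170 169 170 165 133 147 160 161 163 163 164 175 179 180 180 179]
205 [124 124 125 124 125 124 120 113 108 102 108 153 169 172 172 172 171 171
 173 171 167 139 133 153 161 162 161 161 162 161 162 162 164 174]
220 [177 177 177 177 178 177 178 178 178 177 164 168 174 174 174 173 173 173
 173 173 168 164 161 161 162 161 161 162 161 162 161 163 173 178]
170 [123 124 125 126 120 100  78  53  48  48  56  66  67  67  69  67  69  76
  90 111 121 124 123 123 123 123 123 123]
190 [123 123 124 125 125 125 112  91  72  53  50  55  72  79  82  82  82  80
  79  83 107 122 124 123 123 123 124 125]
210 [122 122 122 123 123 123 125 125 109  86  70  54  52  60  73  77  79  80
  76  72  77  95 115 122 123 124 124 123]
247 [124 123 124 124 124 121 115 108  92  72  68  68  67  68  67  66  68  68
  65  69  66  67  66  65  64  63  61  62  62  62  60  60  59  58  58  56
  56  56  59  62  59  58  55  57  52  53  53  51  53  52  52  50  50  49
  50  50  50  49  50  52  53  52  54  52  50  52  52  54  57  60  61  63
  65  65  72  93  96 106 127 124 123 122 123 123]
250 [123 122 124 123 122 123 114 105  84  69  67  68  67  68  68  67  69  68
  68  69  68  68  69  67  68  67  68  66  69  68  69  67  68  69  67  68
  67  69  73  80  81  83  82  82  83  82  82  81  83  81  81  81  81  81
  82  80  79  81  78  78  76  78  73  65  64  63  66  63  66  63  66  65
  65  64  68  92  96 109 122 123 124 123 123 123]
[323 179  27  27 567] [335.80599647 192.07936508] ((336.0, 192.0), (26.0, 26.0), 90.0)
```

View pics/z2.png

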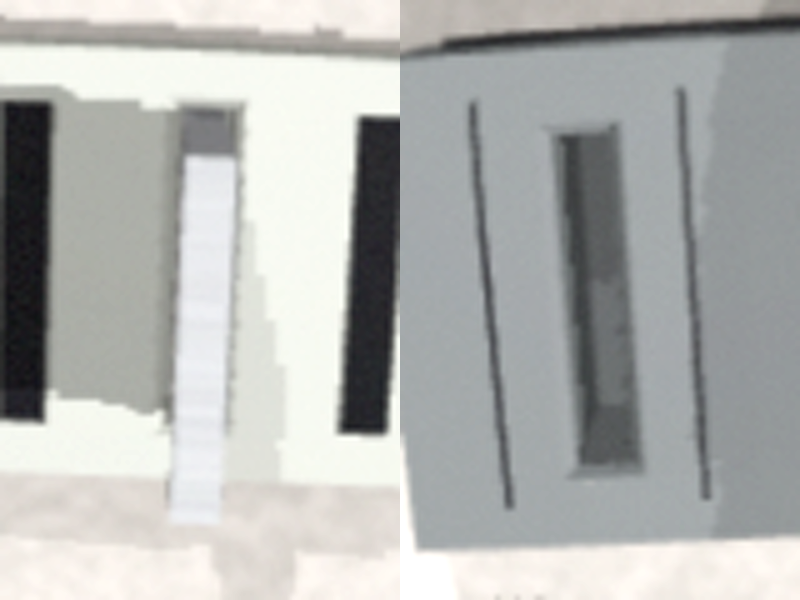

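```bash
python3 - <<'E'
from h import *
import pickle
K=pickle.load(open("K.pkl","rb"));T=cam("top")
yaw=lambda a,b:np.degrees(np.arctan2(b[1]-a[1],b[0]-a[0]))
def q(n,zs,x0,h,c=None):
    P=[onz(K[n],((x+.5)/5-.5+x0,(y+.5)/5-.5+130),h) for x,y in zs]
    m=np.mean(P,0);a=(P[0]+P[1])/2;b=(P[2]+P[3])/2
    print(m,"yaw",yaw(a,b),"len",np.linalg.norm(a-b),"wid",np.linalg.norm(P[0]-P[1]),np.linalg.norm(P[2]-P[3]));return m
s=q("rack",[(186,154),(236,154),(222,522),(170,521)],248,.108)
q("dock",[(150,125),(222,121),(243,470),(172,478)],210,.062)
q("dock",[(72,100),(281,88),(307,498),(111,508)],210,.062)
print("btn",onz(K["dock"],(335.9,192.1),.1))
# top camera cross-checks (zoom crop scales 3.333 and 4)
z=lambda x,y,x0,y0,k:((x+.5)/k-.5+x0,(y+.5)/k-.5+y0)
P=[onz(T,z(x,y,145,160,10/3),.062) for x,y in[(232,75),(257,71),(285,188),(262,193)]]
print("top slot",np.mean(P,0),yaw((P[0]+P[1])/2,(P[2]+P[3])/2)+180)
P=[onz(T,z(x-400,y,315,185,4),.108) for x,y in[(620,89),(640,89),(631,231),(611,231)]]
print("top sled",np.mean(P,0),yaw((P[2]+P[3])/2,(P[0]+P[1])/2))
print("top btn",onz(T,z(108,166,145,160,10/3),.1))
E
```

```text
[ 0.56259955 -0.18074427  0.108     ] yaw -4.5279646468951915 len 0.07032272278977562 wid 0.009025418421684271 0.009946479515118177
[0.60874217 0.11833779 0.062     ] yaw 15.924226542469771 len 0.07714005963356167 wid 0.015210124859202296 0.015895712663588298
[0.6092664 0.1174077 0.062    ] yaw 16.927133603110438 len 0.09022898770405464 wid 0.04413985220336042 0.04385149870015844
btn [0.58155276 0.20129693 0.1       ]
top slot [0.60999488 0.11930371 0.062     ] 15.96467037457137
top sled [ 0.56257724 -0.17967891  0.108     ] -3.2856000821737874
top btn [0.58272572 0.20337007 0.1       ]
```

```bash
python3 - <<'E'
from h import *
import pickle
K=pickle.load(open("K.pkl","rb"))["dock"]
b=cv2.GaussianBlur(cv2.imread("pics/w_dock.png").max(2),(3,3),0).astype(float)
def fit(pts,name):
    P=np.array([onz(K,p,.062)[:2] for p in pts]);
    vx,vy,x,y=cv2.fitLine(P.astype(np.float32),cv2.DIST_HUBER,0,.01,.01).ravel()
    r=np.abs((P-[x,y])@[-vy,vx]);print(name,"ang",np.degrees(np.arctan2(vy,vx))%180,"pt",x,y,"res",np.median(r)); return np.array([x,y]),np.array([vx,vy])
# +x edge : for columns, max gradient in rows 225..248 ; -x edge rows 130..150
g=np.gradient(b,axis=0);h=np.gradient(b,axis=1)
fit([(c,226+np.argmax(g[226:248,c])) for c in range(220,365,3)],"+x")
fit([(c,128+np.argmax(g[128:152,c])) for c in range(215,365,3)],"-x")
# slot walls and grooves by gradient along columns
rr=range(164,220,2)
fit([(236+np.argmin(h[r,236:252]),r) for r in rr],"slotL")
fit([(249+np.argmax(h[r,249:262]),r) for r in rr],"slotR")
f=lambda r:r-150
fit([(222+np.argmin(b[r,222:238]),r) for r in rr],"grL")
fit([(262+np.argmin(b[r,262:274]),r) for r in rr],"grR")
fit([(202+np.argmin(h[r,202:218]),r) for r in range(155,225,2)],"-y edge")
E
```

```text
+x ang 106.82426 pt 0.6471209 0.18162951 res 0.0002997471277988589
-x ang 106.76774 pt 0.5428131 0.14551854 res 0.0002522146756633671
slotL ang 16.512947 pt 0.6102413 0.11230337 res 0.00025735918117851867
slotR ang 16.848396 pt 0.6081542 0.12584798 res 0.0002832868834338598
grL ang 16.821743 pt 0.61535645 0.09593718 res 0.00024083023303049853
grR ang 16.743223 pt 0.60135835 0.13788584 res 0.00023792047614745206
-y edge ang 17.234472 pt 0.61275655 0.07073949 res 0.0003365916916915559
```

```bash
cat >> h.py <<'E'
BTN=np.array([.5823,.2024]);SLOT=np.array([.6089,.1175]);DY=196.8
def tip(xy,z,v=.15,guard=None,rotation=None): return robot.line_to([*xy,z+robot.tip_reach],vel=v,guard=guard)
def st(m=""):
    o=robot.observe();print(m,"t",round(o["time"],2),"pos",o["tool_pos"].round(4),"rot",o["tcp_rot"].round(2),"F",o["ft_force"].round(2),"w",round(o["gripper_width"],4),"gf",round(o["gripper_force"],1));return o
E
python3 - <<'E'
from h import *
robot.set_gripper(0)
robot.move_pose([*BTN,.125+robot.tip_reach],[180,0,DY]);tip(BTN,.104,.05);robot.pause(.3);st("above")
hit=tip(BTN,.094,.01,guard=2.5);o=st(f"hit {hit}")
print("depth mm",1000*(.1+robot.tip_reach-o["tool_pos"][2]))
if not hit:
    hit=tip(BTN,.088,.01,guard=2.5);o=st(f"second {hit}");print("depth mm",1000*(.1+robot.tip_reach-o["tool_pos"][2]))
E
```

```text
above t 6.97 pos [0.5824 0.2024 0.1768] rot [-1.800e+02  2.000e-02 -1.632e+02] F [-0.42  0.02  0.16] w 0.0001 gf 0.0
hit True t 7.63 pos [0.5823 0.2024 0.1701] rot [ 180.    -0.  -163.2] F [ 0.25 -0.57  5.22] w -0.0002 gf 2.3
depth mm 2.4754729333764933
```

The cap met the plunger at 2.5 mm with 5.2 N, so the lock is free. Next, the sled.

```bash
python3 - <<'E'
from h import *
import pickle
K=pickle.load(open("K.pkl","rb"))["rack"]
b=cv2.GaussianBlur(cv2.imread("pics/w_rack.png").max(2),(3,3),0).astype(float);h=np.gradient(b,axis=1)
ys=[]
def lf(pts):
    P=np.array([onz(K,p,.108)[:2] for p in pts],np.float32);vx,vy,x,y=cv2.fitLine(P,cv2.DIST_HUBER,0,.01,.01).ravel()
    return np.degrees(np.arctan(vy/vx)),y+(.5626-x)*vy/vx
L=lf([(279+np.argmax(h[r,279:288]),r) for r in range(164,214,2)]);R=lf([(288+np.argmin(h[r,288:298]),r) for r in range(164,214,2)])
print(L,R)
yaw=(L[0]+R[0])/2;y=(L[1]+R[1])/2
yaw=np.clip(yaw,-5.5,-2.5);print(yaw,y)
tip(BTN,.13,.1)
robot.move_pose([.5626,y,.26],[180,0,180+yaw]);robot.set_gripper(.05)
print(robot.line_to([.5626,y,.142],vel=.1,guard=6));st("down")
robot.set_gripper(0);st("grip")
E
```

```text
(np.float32(-4.98659), np.float32(-0.18561032)) (np.float32(-4.819615), np.float32(-0.17678821))
-4.9031024 -0.18119927
False
down t 11.43 pos [ 0.563  -0.1814  0.1428] rot [-1.7997e+02  6.0000e-02  1.7510e+02] F [ 1.43  0.6  -0.14] w 0.05 gf 0.0
grip t 11.87 pos [ 0.5628 -0.1813  0.1424] rot [-1.7999e+02  4.0000e-02  1.7510e+02] F [-0.65 -0.69  2.62] w 0.0085 gf 58.8
```

```bash
python3 - <<'E'
from h import *
print(robot.line_to([.5626,-.1812,.185],vel=.06,guard=15));st("lift")
robot.line_to([.5626,-.1812,.27],vel=.15);o=st("up")
robot.move_pose([*SLOT,.225],[180,0,DY]);robot.pause(.2);st("hover")
cv2.imwrite("pics/top1.png",robot.grab_frame("top"));cv2.imwrite("pics/w3.png",robot.grab_frame("wrist"));cv2.imwrite("pics/side1.png",robot.grab_frame("side"))
a=cv2.imread("pics/w3.png")[100:400,100:460];b=cv2.imread("pics/side1.png")[110:220,220:340]
cv2.imwrite("pics/v3.png",np.clip(1.5*np.hstack([cv2.resize(a,(440,367)),cv2.resize(b,(360,367))]),0,255).astype("uint8"))
E
```

```text
False
lift t 12.73 pos [ 0.5624 -0.1811  0.1846] rot [ 1.7999e+02 -3.0000e-02  1.7510e+02] F [-0.09 -0.03 -2.32] w 0.0084 gf 58.4
up t 13.45 pos [ 0.5624 -0.1811  0.2689] rot [ 1.7997e+02 -7.0000e-02  1.7510e+02] F [ 0.51 -0.16 -2.59] w 0.0089 gf 58.4
hover t 14.82 pos [0.6092 0.1162 0.2253] rot [-1.7998e+02  2.0000e-02 -1.6332e+02] F [-0.19  0.13 -1.57] w 0.0085 gf 58.3
```

View pics/v3.png

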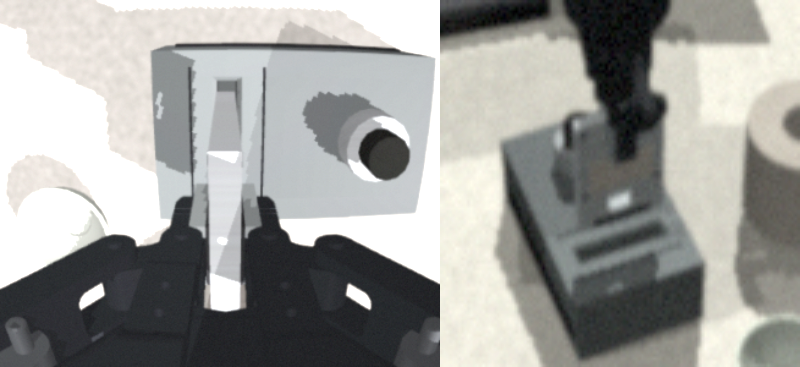

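The sled is upright in the grip and lines up with the slot. I'll insert it with a force guard.

```bash
python3 - <<'E'
from h import *
robot.line_to([*SLOT,.202],vel=.05);robot.pause(.3);st("pre")
h=robot.line_to([*SLOT,.150],vel=.025,guard=4);st(f"hit {h}");
E
```

```text
pre t 15.88 pos [0.609  0.1175 0.2023] rot [-1.7999e+02  3.0000e-02 -1.6320e+02] F [-0.54  0.97 -2.36] w 0.0087 gf 58.3
hit False t 18.11 pos [0.609  0.1175 0.1501] rot [-1.800e+02  1.000e-02 -1.632e+02] F [-0.53 -0.61 -1.46] w 0.009 gf 58.3
```

```bash
python3 - <<'E'
from h import *
h=robot.line_to([*SLOT,.143],vel=.01,guard=3);o=st(f"floor {h}")
if h and o["tool_pos"][2]<.149:
    robot.set_gripper(.04);robot.pause(.2);o=st("rel")
    robot.line_to([*SLOT,.26],vel=.12);robot.set_gripper(0);st("up")
    # check seating: touch the sled's top edge gently
    t=.112; robot.line_to([*SLOT,t+.008+robot.tip_reach],vel=.1);robot.pause(.2)
    h=tip(SLOT,t-.006,.012,guard=3);o=st(f"touch {h}");print("top z",o["tool_pos"][2]-robot.tip_reach)
    tip(SLOT,.15,.1)
    cv2.imwrite("pics/side2.png",robot.grab_frame("side"))
E
```

```text
floor True t 18.57 pos [0.6089 0.1175 0.1464] rot [-1.800e+02  1.000e-02 -1.632e+02] F [-0.68 -0.68  4.87] w 0.009 gf 59.2
rel t 19.17 pos [0.6083 0.1175 0.1453] rot [ 1.7997e+02 -1.0000e-01 -1.6320e+02] F [-0.88 -0.18  0.28] w 0.0399 gf 0.0
up t 20.74 pos [0.6089 0.1175 0.2599] rot [ 1.7997e+02 -1.0000e-01 -1.6320e+02] F [-0.09 -0.18 -0.13] w -0.0001 gf 0.0
touch True t 22.48 pos [0.6089 0.1175 0.1847] rot [ 1.7997e+02 -9.0000e-02 -1.6320e+02] F [0.61 0.25 4.8 ] w 0.0 gf 2.3
top z 0.11208958245990644
```

The sled's top is at 112 mm, so it is fully home. Now I'll press the button, let it up, and feel for the lock.

```bash
python3 - <<'E'
from h import *
robot.line_to([*BTN,.15+robot.tip_reach],vel=.15);tip(BTN,.104,.08);robot.pause(.3)
h=tip(BTN,.084,.012,guard=11);o=st(f"press {h}");print("depth",100-1000*(o["tool_pos"][2]-robot.tip_reach))
tip(BTN,.108,.03);robot.pause(.4);st("up")
h=tip(BTN,.094,.01,guard=2.5);o=st(f"feel {h}");print("depth",100-1000*(o["tool_pos"][2]-robot.tip_reach))
E
```

```text
press True t 26.37 pos [0.5824 0.2024 0.1582] rot [ 1.7996e+02 -1.3000e-01 -1.6320e+02] F [-1.17  0.22  7.43] w 0.0002 gf 3.4
depth 14.44477813831304
up t 27.69 pos [0.5823 0.2024 0.1805] rot [ 179.94   -0.21 -163.2 ] F [ 0.4  -0.35  0.37] w 0.0001 gf 0.0
feel False t 29.24 pos [0.5823 0.2024 0.1667] rot [ 179.95   -0.2  -163.2 ] F [-0.38 -0.07 -0.23] w 0.0001 gf 0.3
depth 5.932568833926666
```

The plunger no longer meets the cap at 2 mm, so the lock is engaged. I'll retreat and take a last look.

```bash
python3 - <<'E'
from h import *
tip(BTN,.2,.12);robot.move_pose([.45,.25,.36],[180,0,DY]);robot.pause(.3);st("clear")
a=robot.grab_frame("top");b=robot.grab_frame("side")
cv2.imwrite("pics/fin.png",np.clip(1.4*np.hstack([cv2.resize(a,(400,300)),cv2.resize(b,(400,300))]),0,255).astype("uint8"))
E
```

```text
clear t 31.27 pos [0.4505 0.2496 0.359 ] rot [ 1.8000e+02 -1.0000e-01 -1.6325e+02] F [-0.23  0.71 -0.75] w 0.0002 gf 0.0
```

View pics/fin.png

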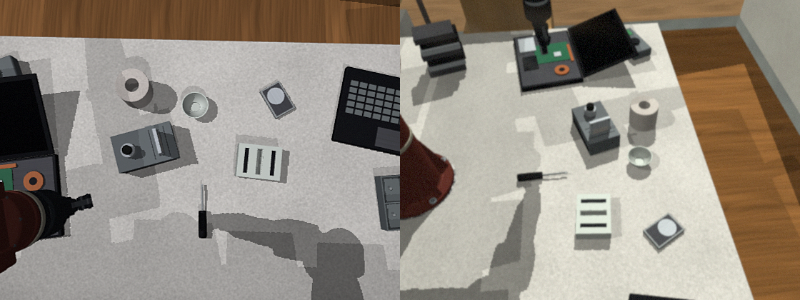

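The sled stands in the dock at about (160,140) in the left half. The rack is empty, the other things have not moved, and the arm is clear.

```bash
python3 -c "
from plant import robot
print(robot.job_done())"
```

```text
the job is handed in; nothing more can be done
None
```

The sled is fully home in the dock (top edge felt at 112 mm), the lock was free at the start and is now engaged, the arm is clear of everything, and the job was handed in at about 31 s.

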